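# Load the grinding balls and hold the tray level over the reader

## Task

Take the two steel balls off the stand one at a time and put one into each pocket of the white carrying tray while it stands on the bench. Then lift the tray by its handle, without tipping it or losing a ball, and finish holding it level and still, centred over the green window of the reader with about 8 cm of air between window and tray; the program ends while the gripper is still holding the tray up there. Leave the white ceramic ball on its seat and do not disturb anything else on the bench.

Things in the scene. Friction and masses are not known exactly. Their poses are not given: they have to be found in the camera images.
- tray: The carrying tray, a loose white plastic plate 90 x 200 mm, 5 mm thick, 0.22 to 0.4 kg, standing on the bench; two round pockets and an upright handle on top. Origin: centre of its underside. x along its short side, y along its long side, z up, normal to the plate.
- handle (a point): Centre of the tray's handle, over the middle of the tray, 60 mm above the tray's underside. The handle is a blue upright bar, 14 mm thick along the tray's x, 56 mm long along the tray's y, 30 mm tall (its top 75 mm, its lower edge 45 mm above the underside), carried by two 10 mm aluminium posts. Grip it across its 14 mm thickness from above.
- pocket_a (a point): Centre of the floor of the tray's pocket on its +y half, 65 mm from the tray's middle, 5 mm above the tray's underside. The pocket is a flat floor within a blue ring rim 34 mm inside diameter, 42 mm outside, 4 mm high; a 25 mm ball lies loose in it, free to roll up to 8 mm off the middle, and rolls over the rim if the tray tips far.
- pocket_b (a point): The same for the pocket on the tray's -y half.
- seat_a (a point): Where the centre of a ball lies when the ball rests in the middle of pocket a: 12.5 mm above that pocket's floor.
- seat_b (a point): The same for pocket b.
- ball_stand: Fixed yellow block 180 mm long (its x) x 44 mm wide (its y) x 20 mm high with three ball seats in a row, 60 mm apart along its x, at -60, 0, +60 mm. Each seat is a yellow ring on the block's top, 21 mm inside, 29 mm outside, 4 mm high; a ball stands in it on the block's top. Origin: centre of its underside.
- steel_ball_1_center (a point): Centre of a loose dark grey steel grinding ball, 25 mm diameter, 64 g. Starts on any one of the stand's seats, its centre 32.5 mm above the bench.
- steel_ball_2_center (a point): Centre of the second steel grinding ball, the same as the first.
- ceramic_ball_center (a point): Centre of a loose white ceramic ball, 25 mm diameter, 50 g, on the remaining seat of the stand. It is not wanted.
- steel_ball_1: The first steel ball itself (its origin is a point on its surface and turns with it: use the centre above).
- steel_ball_2: The second steel ball itself, likewise.
- reader: The inspection reader: a fixed low white box 150 x 150 mm, 45 mm high, with a green glass window 110 x 110 mm flat in its top. Origin: centre of its underside.
- window (a point): Centre of the reader's glass window, on its top face, 45 mm above the bench.
- rack_1: Bystander: blue tube rack full of small clear tubes, 100 x 200 mm, 75 mm high. Origin: centre of its underside.
- rack_2: Bystander: a second such blue tube rack.
- well_plate: Bystander: white 24-well plate 85 x 127 mm, 18 mm high. Origin: centre of its underside.
- tweezers: Bystander: steel tweezers 120 mm long, 6 mm high, lying flat. Origin: at their closed end, on the bench; x points to the tips.
- reagent_bottle: Bystander: amber bottle with a blue cap, 56 mm diameter, 130 mm tall. Origin: centre of its underside.
- grinding_jar: Bystander: closed steel grinding jar, 58 mm diameter, 70 mm tall. Origin: centre of its underside.
- marker_pen: Bystander: white marker pen with a black cap, 115 mm long, 13 mm thick, lying flat. Origin: its middle, on the bench; x along it.
Mind the look-alikes: they are no part of the job. Of the things like the tray, leave any that is brown or turquoise; of the rest the larger one is meant.

How it is judged (in metres and radians):
On the way, in this order (a step that is already met when the one before it is completed fails the run):
1. a first steel ball lies in a pocket of the tray, let go, the tray standing on the bench (height (world z) of tray below 0.01 m and ((distance between steel_ball_1_center and seat_a below 0.012 m and contact force between the fingers and steel_ball_1 below 0.05 N) or (distance between steel_ball_1_center and seat_b below 0.012 m and contact force between the fingers and steel_ball_1 below 0.05 N) or (distance between steel_ball_2_center and seat_a below 0.012 m and contact force between the fingers and steel_ball_2 below 0.05 N) or (distance between steel_ball_2_center and seat_b below 0.012 m and contact force between the fingers and steel_ball_2 below 0.05 N))), for 0.2 s.
2. both steel balls lie in the tray, one in each pocket, let go, the tray standing on the bench (height (world z) of tray below 0.01 m and ((distance between steel_ball_1_center and seat_a below 0.012 m and distance between steel_ball_2_center and seat_b below 0.012 m) or (distance between steel_ball_1_center and seat_b below 0.012 m and distance between steel_ball_2_center and seat_a below 0.012 m)) and contact force between the fingers and steel_ball_1 below 0.05 N and contact force between the fingers and steel_ball_2 below 0.05 N), for 0.2 s.
3. the tray is lifted clear of the bench with both balls in their pockets (height (world z) of tray above 0.03 m and ((distance between steel_ball_1_center and seat_a below 0.012 m and distance between steel_ball_2_center and seat_b below 0.012 m) or (distance between steel_ball_1_center and seat_b below 0.012 m and distance between steel_ball_2_center and seat_a below 0.012 m))), for 0.1 s.
At the end, for the whole second after the job is handed in: Fingers hold the tray over the reader: its centre within 30 mm of the window's, underside 40 to 130 mm above it, within 0.1 rad of level, slower than 30 mm/s, not touching the reader; one steel ball in each pocket (centre within 12 mm of its seat point), untouched by the fingers (((distance between steel_ball_1_center and seat_a below 0.012 m and distance between steel_ball_2_center and seat_b below 0.012 m) or (distance between steel_ball_1_center and seat_b below 0.012 m and distance between steel_ball_2_center and seat_a below 0.012 m)) and horizontal distance between tray and window below 0.03 m and z of tray in the frame of window between 0.04 and 0.13 m and angle between tray's own z axis and vertical below 0.1 rad and linear speed of tray below 0.03 m/s and contact force between the fingers and tray above 1 N and contact force between tray and reader below 0.05 N and contact force between the fingers and steel_ball_1 below 0.05 N and contact force between the fingers and steel_ball_2 below 0.05 N); the arm keeps its last pose, push and grip.
It fails at once if the tray is tipped more than 0.35 rad (angle between tray's own z axis and vertical above 0.35 rad).
It fails at once if the ceramic ball is taken from its seat (distance of ceramic_ball_center from where it was at the start of the episode above 0.015 m).
It fails at once if a bystander is moved more than 30 mm or tipped over (distance of any of rack_1, rack_2, well_plate, tweezers, reagent_bottle, grinding_jar, marker_pen from where it was at the start of the episode above 0.03 m or angle between any of rack_1, rack_2, well_plate, tweezers, reagent_bottle, grinding_jar, marker_pen's own z axis and vertical above 0.5 rad).
It also fails if it takes over 64 s, if anything falls off the work surface, if the arm or the gripper's body presses on something with over 40 N, if the wrist force passes 120 N, or if a joint passes its speed limit or range.

## Robot

A 6-joint arm with a two-finger parallel gripper is mounted at the origin on the work surface. World frame = base frame: x ahead of the robot, y to its left, z up, the work surface at z = 0. Lengths are in mm, angles in rad, forces in N, time in s.
With the tool pointing down it reaches from about 225 to 875 mm from the base axis. Payload 3.4 kg.
Tool frame: the origin (TCP) lies on the front face of the gripper's body, between the roots of the fingers; the fingertips stand 73 mm ahead of it and the grasp point (between the pads) lies 54 mm ahead of it; z points along the fingers, y is the line along which they close (so a half turn about z gives the same grasp; the last joint's range is limited). The gripper opens to 85 mm and grips with 20 to 120 N. Pads are 22 mm wide; open, the fingers measure 114 mm over their backs; the gripper's body (76 mm by 85 mm) begins 54 mm behind the grasp point. The pads swing forward as they close: fully open they stand 13 mm farther back than shut.
Start: joints at [-1.404, 0.276, 1.505, -0, 1.361, -0.121], TCP at [163.207, -551.379, 303.928] pointing down, gripper open.
Joint ranges: [-2.89, 2.89], [-0.75, 2.08], [0.22, 2.7], [-1.18, 4.32], [0.11, 2.71], [-2.7, 2.7]. Speed limits (rad/s): [2.57, 2.57, 3.14, 3.14, 3.14, 3.14].

## Interface

Orientations are given as a unit quaternion [w, x, y, z].
In Python, from plant import goto, move_l, move_j, gripper_to, dwell, ik, observe, camera, camera_params, Unreachable, hand_in gives the robot as it stands. Calls block until the motion is done:
- goto(position, orientation): joint-space move of the TCP to a pose.
- move_l(position, ori=None, vel=150, stop_force=None): straight line of the TCP; ori=None keeps the orientation; vel is the mean speed in mm/s. With stop_force (N) it stops when the force on the tool has changed by that much, and returns True; else False.
- move_j(angles): joint-space move.
- gripper_to(opening, grip_force=None): finger opening in mm; grip_force is the grip in N (None keeps the last); returns when the fingers have stopped.
- dwell(seconds).
- ik(position, orientation): joint angles nearest the present ones, or None.
- observe(): the state.
- camera(name): name is "scene" or "top"; returns the picture (480x640x3 uint8, blue, green, red); there is no depth.
- camera_params(name): a dict with "fx", "fy", "cx", "cy" (pixels), "k1" (the pictures are not rectified: a ray, as slopes to the right and down, at radius r is drawn at 1 + k1 r^2 times it, then the intrinsics apply), "xyz" and "orientation" of the camera in the world. Camera axes: x right, y up, looking along -z (the intrinsics and any distortion apply to the point x, -y, -z); pixel columns grow to the right and rows downward; lengths in mm; the calibration is good to about 2 mm. A picture is of the moment at which its call begins. camera_params takes no time and is no camera call.
A pose or a line that the arm cannot do raises Unreachable and nothing moves.
- hand_in(): hands the job in; it is judged then, once.
The state is a dict: "time_s": time; "joint_positions": joint angles; "joint_vel": joint speeds; "joint_efforts": joint torques, N m; "ee_pos": TCP position; "ee_rot": TCP orientation; "contact_force": force on the tool from outside, world axes, zero at the start; "wrist_torque": the same for the moment, N m; "finger_gap": finger opening in mm; "grasp_force": force on a finger pad.
Only numpy, scipy, OpenCV 4.12 (cv2) and the standard library are available. Lean on these libraries where they do the work, as an engineer would, in place of code of your own. Each camera call takes 0.05 s, during which the arm holds its last target. There are 200 camera calls.

## Working session

There is one attempt and no reset: what is moved stays moved. The work goes in short steps, each a Python script; the robot and the scene stay as the last script left them, time stands still between calls to the robot, and variables do not carry over. Pictures are saved under pics/ and viewed, at most 10 in all, crops included, and the job is handed in when it is done.

```bash
mkdir -p pics; ls
python3 - <<'E'
from plant import *
import cv2
for n in("scene","top"):
    cv2.imwrite(f"pics/{n}0.png",camera(n)); print(n,camera_params(n))
s=observe(); print(s["time_s"],s["ee_pos"],s["ee_rot"],s["finger_gap"])
E
```

```text
pics
scene {'fx': 611.0591486947745, 'fy': 611.0591486947745, 'cx': 321.806443015149, 'cy': 238.7441394000517, 'k1': 0.03196931479254648, 'xyz': array([ 814.89733915,  689.54017561, 1245.24097849]), 'orientation': array([0.2073668 , 0.06232377, 0.26426302, 0.93982967])}
top {'fx': 477.5055074468828, 'fy': 477.5055074468828, 'cx': 321.06556347051406, 'cy': 241.69128020959016, 'k1': -0.10353284549093761, 'xyz': array([ 319.31507382,   66.73115656, 1305.94190032]), 'orientation': array([-0.70542502, -0.0375764 ,  0.05390254,  0.70573229])}
0.1 [ 163.15757511 -550.99233626  303.13467847] [-8.33907391e-04  9.89661562e-01  1.43420005e-01 -1.13723874e-05] 85.37208845962978
```

View pics/scene0.png

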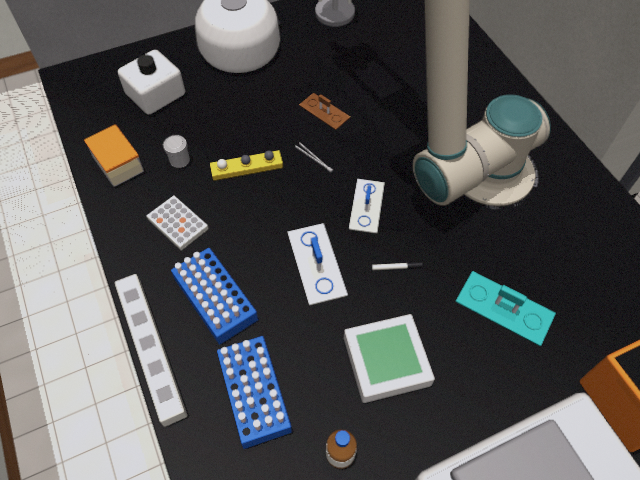

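View pics/top0.png

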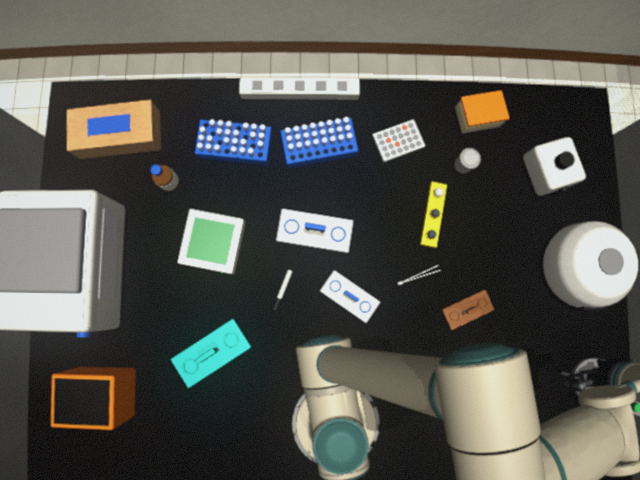

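The larger white tray is at top px (315,230). The stand is at (435,212), with the ceramic ball at (438,192) and the steel balls at (434,213) and (431,234). The reader is at (211,241). In the scene view they are at (317,263), (246,165) and (389,357).

```bash
cat > h.py <<'E'
from plant import *
import numpy as np, cv2
from scipy.spatial.transform import Rotation as R
def ray(n,uv):
    c=camera_params(n); K=np.array([[c["fx"],0,c["cx"]],[0,c["fy"],c["cy"]],[0,0,1]])
    x,y=cv2.undistortPoints(np.array([[uv]],float),K,np.array([c["k1"],0,0,0]))[0,0]
    w,a,b,d=c["orientation"]
    return np.array(c["xyz"]),R.from_quat([a,b,d,w]).apply([x,-y,-1])
def onplane(n,uv,z):
    o,d=ray(n,uv); return (o+d*(z-o[2])/d[2])
def tri(uvs):
    A=np.zeros((3,3));b=np.zeros(3);rs=[]
    for n,uv in uvs.items():
        o,d=ray(n,uv);d/=np.linalg.norm(d);P=np.eye(3)-np.outer(d,d);A+=P;b+=P@o;rs.append((P,o))
    p=np.linalg.solve(A,b); return p,[round(float(np.linalg.norm(P@(p-o))),1) for P,o in rs]
def blobs(img,lo,hi,roi,amin=15,close=0):
    "HSV mask within roi (x0,y0,x1,y1): list of contours (full picture coords), largest first"
    x0,y0,x1,y1=roi; m=cv2.inRange(cv2.cvtColor(img[y0:y1,x0:x1],cv2.COLOR_BGR2HSV),lo,hi)
    if close: m=cv2.morphologyEx(m,cv2.MORPH_CLOSE,np.ones((close,close)))
    cs=cv2.findContours(m,cv2.RETR_EXTERNAL,cv2.CHAIN_APPROX_NONE)[0]
    return sorted([c+np.array([[x0,y0]]) for c in cs if cv2.contourArea(c)>=amin],key=cv2.contourArea,reverse=True)
def cen(c):
    m=cv2.moments(c); return np.array([m["m10"]/m["m00"],m["m01"]/m["m00"]])
def down(yaw):
    "tool z down, tool y along world heading yaw"
    y=np.array([np.cos(yaw),np.sin(yaw),0]);z=np.array([0,0,-1.]);x=np.cross(y,z)
    q=R.from_matrix(np.c_[x,y,z]).as_quat(); return np.array([q[3],*q[:3]])
E
cat > m.py <<'E'
from h import *
np.set_printoptions(precision=1,suppress=True)
I={n:cv2.imread(f"pics/{n}0.png") for n in("scene","top")}
roi={"top":dict(tray=(268,200,362,258),stand=(415,175,452,252),reader=(172,202,250,280)),
     "scene":dict(tray=(282,218,350,310),stand=(205,140,290,185),reader=(340,312,438,405))}
for n in I:
    r=roi[n]
    def rect(key,lo,hi,z,close=0):
        c=blobs(I[n],lo,hi,r[key],close=close)[0]
        q=np.array([onplane(n,p,z)[:2] for p in c[:,0]],np.float32)
        (cx,cy),(w,h),a=cv2.minAreaRect(q); b=cv2.boxPoints(((cx,cy),(w,h),a)); e=max(b[1]-b[0],b[2]-b[1],key=np.linalg.norm)
        print(n,key,np.array([cx,cy]),w,h,"long axis deg",np.degrees(np.arctan2(e[1],e[0])))
    rect("tray",(0,0,120),(180,60,255),5,9)
    rect("reader",(0,0,120),(180,60,255),45,0)
    rect("reader",(50,60,60),(80,255,255),45)
    rect("stand",(22,120,90),(38,255,255),20,7)
    for c in blobs(I[n],(105,110,60),(125,255,255),r["tray"]):
        print(n,"blue",cen(c),cv2.contourArea(c),"z9",onplane(n,cen(c),9),"z75",onplane(n,cen(c),75))
    for nm,lo,hi in(("dark",(0,0,25),(180,110,120)),("white",(0,0,121),(180,90,255))):
      for c in blobs(I[n],lo,hi,r["stand"],amin=12)[:5]: print(n,nm,cen(c),cv2.contourArea(c),cv2.boundingRect(c),onplane(n,cen(c),32.5))
    x0,y0,x1,y1=r["stand"]; 
    cv2.imwrite(f"pics/st_{n}.png",cv2.resize(I[n][y0:y1,x0:x1],None,fx=7,fy=7,interpolation=cv2.INTER_NEAREST))
E
python3 m.py
```

```text
scene tray [519.5  57.8] 202.96617126464844 99.69930267333984 long axis deg 80.86528
scene reader [490.8 340. ] 158.2960968017578 152.4237060546875 long axis deg 79.18054
scene reader [488.1 335.1] 107.50812530517578 107.79148864746094 long axis deg -10.698161
scene stand [ 569.5 -267.8] 57.22126388549805 181.03860473632812 long axis deg -11.575184
scene blue [312.  243.6] 274.5 z9 [512.8   9.3   9. ] z75 [528.9  45.6  75. ]
scene blue [323.9 285.5] 194.5 z9 [534.2 121.3   9. ] z75 [549.2 151.6  75. ]
scene dark [247.3 162.4] 3571.0 (205, 140, 85, 45) [ 567.5 -262.7   32.5]
scene white [221.4 163.3] 62.0 (217, 159, 10, 10) [ 627.4 -287.    32.5]
top tray [521.   54.7] 202.56576538085938 93.07521057128906 long axis deg 80.70582
top reader [485.9 332.8] 152.844970703125 152.1546630859375 long axis deg 79.08387
top reader [486.4 333.9] 107.49171447753906 107.7205581665039 long axis deg -10.918603
top stand [ 565.3 -275.5] 49.08783721923828 184.44854736328125 long axis deg -11.511552
top blue [314.5 226.6] 79.5 z9 [530.1  54.7   9. ] z75 [519.4  55.3  75. ]
top dark [433. 213.] 2726.5 (415, 175, 37, 77) [ 564.9 -270.3   32.5]
top white [438.7 191.7] 47.5 (435, 188, 9, 9) [ 624.8 -288.4   32.5]
```

```bash
cat > b.py <<'E'
from h import *
np.set_printoptions(precision=1,suppress=True)
pred={"mid":(567.2,-275.7),"near":(508.5,-263.8),"cer":(626,-288)}
def proj(n,p):
    c=camera_params(n);w,a,b,d=c["orientation"];v=R.from_quat([a,b,d,w]).inv().apply(np.array(p)-c["xyz"])
    x,y=v[0]/-v[2],-v[1]/-v[2];k=1+c["k1"]*(x*x+y*y);return np.array([c["cx"]+c["fx"]*x*k,c["cy"]+c["fy"]*y*k])
if __name__=="__main__":
  ms=[]
  for k,p in pred.items():
    u={}
    for n in("scene","top"):
        im=cv2.imread(f"pics/{n}0.png"); q=proj(n,(*p,32.5)).round().astype(int)
        g=im[q[1]-14:q[1]+15,q[0]-14:q[0]+15]; hsv=cv2.cvtColor(g,cv2.COLOR_BGR2HSV)
        m=((hsv[...,1]<110)).astype(np.uint8)*255 # ball is unsaturated, stand is yellow
        m&=cv2.circle(np.zeros_like(m),(14,14),8,255,-1)
        nl,lab,st,ce=cv2.connectedComponentsWithStats(m)
        i=1+np.argmax(st[1:,4]); u[n]=ce[i]+q-14; print(k,n,"pred",q,"got",u[n],"size",st[i,2:])
        ms.append(cv2.resize(np.hstack([g,cv2.cvtColor(m,cv2.COLOR_GRAY2BGR)]),None,fx=6,fy=6,interpolation=0))
    print(k,tri(u),[onplane(n,u[n],32.5)[:2] for n in u])
  cv2.imwrite("pics/balls.png",np.vstack([np.hstack(ms[2*i:2*i+2]) for i in range(3)]))
E
python3 b.py
```

```text
mid scene pred [245 159] got [244.7 157. ] size [ 14  13 109]
mid top pred [435 212] got [435.1 212.8] size [ 7  8 46]
mid (array([ 566.4, -276.1,   37.4]), [2.2, 2.2]) [array([ 567. , -281.8]), array([ 565.5, -276. ])]
near scene pred [269 155] got [268.4 152.8] size [ 14  13 103]
near top pred [431 233] got [431.5 234. ] size [ 8  7 46]
near (array([ 507.3, -263.9,   37.4]), [1.8, 1.8]) [array([ 507.4, -269.3]), array([ 506.6, -264. ])]
cer scene pred [222 163] got [221.4 161.4] size [ 14  14 123]
cer top pred [439 191] got [438.7 191.8] size [10  9 67]
cer (array([ 624.9, -288.4,   36.3]), [1.5, 1.5]) [array([ 625.4, -292.7]), array([ 624.6, -288.4])]
```

View pics/balls.png

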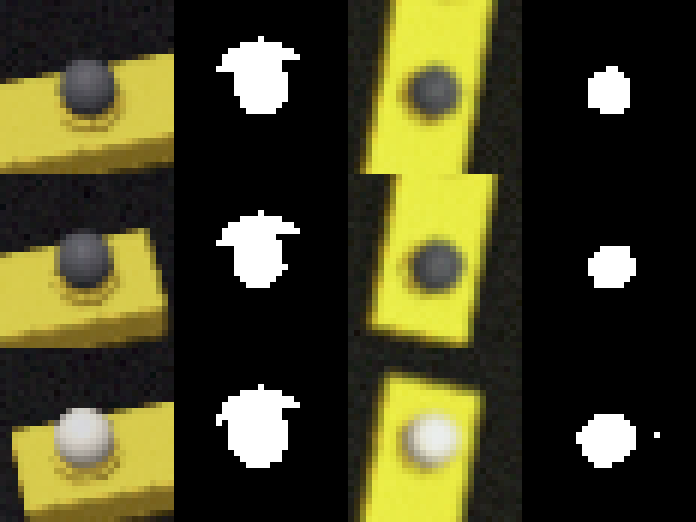

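The viewed crop confirms the steel balls are at the middle and near seats, about (566,-276) and (507,-264), with the ceramic ball at the far seat (625,-288). The pixel centres agree with the predictions. First I'll probe the bare bench for the true fingertip length at gap 25, then grasp.

```bash
cat > s1.py <<'E'
from h import *
np.set_printoptions(precision=1,suppress=True)
def st(t=""): s=observe(); print(t,round(s["time_s"],1),s["ee_pos"],"gap",round(s["finger_gap"],1),"gf",round(s["grasp_force"],1),s["contact_force"])
if __name__=="__main__":
    q=down(np.radians(-101.5))
    print(ik([566,-276,98.5],q),ik([520,55,114],down(np.radians(-9.2))),ik([520,55,114],down(np.radians(170.8))))
    goto([540,-160,110],q); gripper_to(25,20); st("pre")
    hit=move_l([540,-160,64],vel=30,stop_force=4); st(f"probe {hit}")
    move_l([540,-160,160]); gripper_to(45); st("up")
E
python3 s1.py
```

```text
[-0.6  0.5  1.7 -0.   1.   1.2] [-0.   0.4  1.9 -0.   0.9  0.1] None
pre 2.8 [ 540. -160.  110.] gap 25.0 gf 0.0 [ 0.4  0.6 -0.1]
probe True 3.9 [ 539.9 -160.    72.5] gap 24.9 gf 2.4 [-1.2 -0.1  4.8]
up 5.0 [ 539.7 -159.9  159.2] gap 45.1 gf 0.0 [-0.2  0.6 -0.5]
```

```bash
cat > pick.py <<'E'
from s1 import *
import sys
def pick(x,y,tx,ty):
    q=down(np.radians(-101.5)); t=down(np.radians(-9.2))
    goto([x,y,150],q); gripper_to(45,25)
    print("hit",move_l([x,y,98.5],vel=80,stop_force=8)); st("at")
    gripper_to(15,25); st("grip")
    move_l([x,y,180],vel=120); s=observe(); st("lift")
    if not 20<s["finger_gap"]<28: print("NO BALL"); sys.exit()
    goto([tx,ty,180],t); move_l([tx,ty,110],vel=120)
pick(566.3,-276,530.7,119.5)
for n in("scene","top"): cv2.imwrite(f"pics/{n}1.png",camera(n))
a=cv2.imread("pics/scene1.png")[180:340,220:420]; b=cv2.imread("pics/top1.png")[160:320,220:420]
cv2.imwrite("pics/m1.png",cv2.resize(np.hstack([a,b]),None,fx=2,fy=2))
E
python3 pick.py
```

```text
hit False
at 6.5 [ 566.6 -276.2   98.7] gap 45.0 gf 0.0 [-0.5 -0.2  0.8]
grip 6.9 [ 566.7 -276.2   99.2] gap 22.8 gf 24.4 [0.1 0.5 3.4]
lift 7.7 [ 565.8 -275.7  179.3] gap 23.1 gf 24.5 [-0.2 -0.3 -0.9]
```

View pics/m1.png

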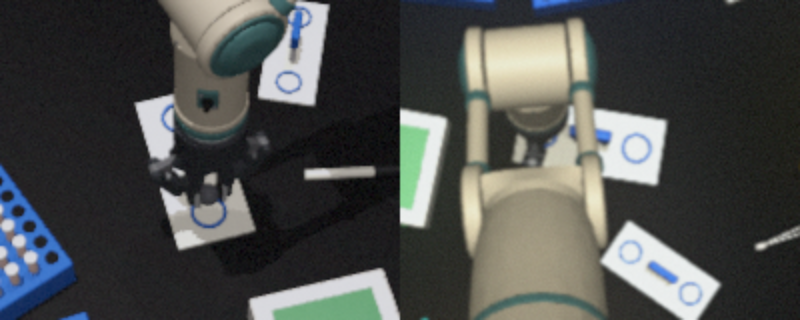

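The ball is held (scene px 324,276) above the +y ring (324,286). I'll measure the ring centres before lowering.

Run:
```python
from b import *
I={n:cv2.imread(f"pics/{n}0.png") for n in("scene","top")}
for n in I:
  for p in((530.7,119.5,9),(509.9,-8.9,9)):
    q=proj(n,p); x,y=q.round().astype(int); s=17
    h=cv2.cvtColor(I[n][y-s:y+s+1,x-s:x+s+1],cv2.COLOR_BGR2HSV)
    m=cv2.inRange(h,(100,50,60),(130,255,255)); nl,lab,stt,ce=cv2.connectedComponentsWithStats(m)
    i=1+np.argmin(np.linalg.norm(ce[1:]-s,axis=1)+100*(stt[1:,4]<20)); yy,xx=np.where(lab==i)
    e=cv2.fitEllipse(np.c_[xx,yy].astype(np.float32)); c=np.array(e[0])+[x-s,y-s]
    print(n,p,q,"comp",stt[i],"ell",c,e[1],onplane(n,c,9))
```

```text
scene (530.7, 119.5, 9) [325.  284.2] comp [ 7 10 18 17 94] ell [323.8 285.2] (15.110940933227539, 16.670368194580078) [534.2 120.7   9. ]
scene (509.9, -8.9, 9) [309.9 237.2] comp [  8  11  21  24 202] ell [310.7 241.5] (13.694161415100098, 24.65277862548828) [513.1   2.6   9. ]
top (530.7, 119.5, 9) [290.9 226.3] comp [10 10 15 15 70] ell [291.2 226. ] (13.468441009521484, 13.75644302368164) [531.6 118.6   9. ]
top (509.9, -8.9, 9) [337.6 233.9] comp [10  9 15 16 70] ell [337.8 233.6] (13.602689743041992, 13.946477890014648) [510.5  -9.6   9. ]
```

```bash
cat > place.py <<'E'
from s1 import *
def place(tx,ty):
    move_l([tx,ty,110]); print("hit",move_l([tx,ty,85],vel=40,stop_force=6)); st("low")
    gripper_to(42,25); move_l([tx,ty,160],vel=120); st("released")
E
sed -i 's/^pick(566/if __name__=="__main__": pick(566/; /^for n in/,$d' pick.py
python3 - <<'E'
from pick import *; from place import place
place(532.3,119.4)
pick(507.4,-264.3,511.2,-8.8)
for n in("scene","top"): cv2.imwrite(f"pics/{n}2.png",camera(n))
a=cv2.imread("pics/scene2.png")[180:340,220:420]; b=cv2.imread("pics/top2.png")[160:320,220:420]
cv2.imwrite("pics/m2.png",cv2.resize(np.hstack([a,b]),None,fx=2,fy=2))
E
```

```text
hit False
low 11.0 [532.4 119.4  84.9] gap 23.1 gf 24.6 [ 0.4  0.9 -0.6]
released 12.1 [531.8 119.3 159.5] gap 42.0 gf 0.0 [ 0.  -0.1  0.2]
hit False
at 14.6 [ 507.7 -264.5   98.7] gap 45.2 gf 0.0 [-0.1 -0.6 -0.4]
grip 14.9 [ 507.8 -264.5   99.2] gap 22.7 gf 24.4 [0.5 0.5 2.5]
lift 15.7 [ 506.9 -263.9  179.3] gap 22.9 gf 24.5 [ 0.4 -0.1 -0.5]
```

View pics/m2.png

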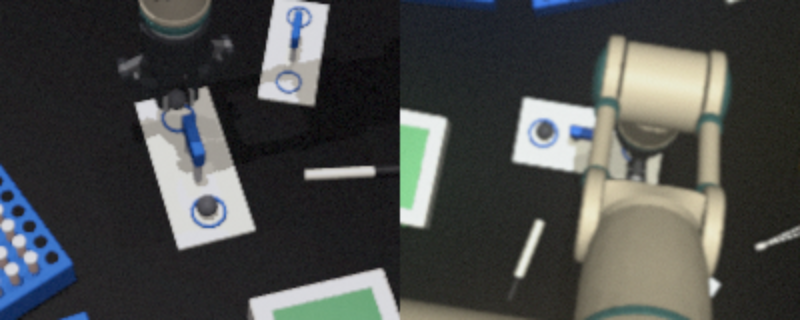

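Ball 1 lies in pocket a (scene px 324,283; top px 292,225). Ball 2 is held above pocket b (scene px 308,230). I'll place it and check.

Run:
```python
from place import *
place(511.2,-8.8)
t=down(np.radians(-9.35)); goto([521.7,55.2,190],t); gripper_to(85)
goto([380,-150,300],t)
for n in("scene","top"): cv2.imwrite(f"pics/{n}3.png",camera(n))
a=cv2.imread("pics/scene3.png")[180:340,220:420]; b=cv2.imread("pics/top3.png")[160:320,220:420]
cv2.imwrite("pics/m3.png",cv2.resize(np.hstack([a,b]),None,fx=2,fy=2)); st()
```

```text
hit False
low 18.7 [511.3  -8.8  84.9] gap 22.8 gf 24.6 [-1.1  0.6 -0.7]
released 19.8 [510.7  -8.7 159.5] gap 41.6 gf 0.0 [ 0.2  0.4 -0.6]
 21.8 [ 380.5 -149.3  299.4] gap 84.9 gf 0.0 [-0.3  0.2  0.4]
```

View pics/m3.png

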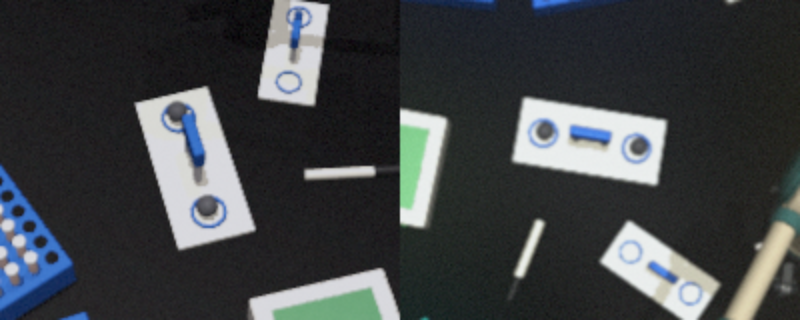

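Both balls are in their pockets: top px (292,225) and (339,233). Next I'll grip the handle and lift.

Run:
```python
from s1 import *
t=down(np.radians(-9.35)); x,y=521,55.2
goto([x,y,190],t); gripper_to(50,60)
print("hit",move_l([x,y,114],vel=80,stop_force=8)); gripper_to(26,60); gripper_to(5,60); st("grip")
print(observe()["wrist_torque"])
move_l([x,y,118],vel=15); st("4mm"); move_l([x,y,175],vel=50); st("lift"); print(observe()["wrist_torque"])
for n in("scene","top"): cv2.imwrite(f"pics/{n}4.png",camera(n))
a=cv2.imread("pics/scene4.png")[160:340,200:420]; b=cv2.imread("pics/top4.png")[140:320,200:420]
cv2.imwrite("pics/m4.png",cv2.resize(np.hstack([a,b]),None,fx=1.8,fy=1.8))
```

```text
hit False
grip 25.0 [520.9  55.2 114.2] gap 13.3 gf 59.3 [-2.4 -0.3  2.4]
[-0.   0.1 -0. ]
4mm 25.5 [520.8  55.2 117.7] gap 13.4 gf 58.4 [-0.3  0.5 -4.7]
lift 26.8 [520.7  55.2 174.6] gap 13.3 gf 58.4 [ 0.5  0.2 -3.8]
[ 0.  0. -0.]
```

View pics/m4.png

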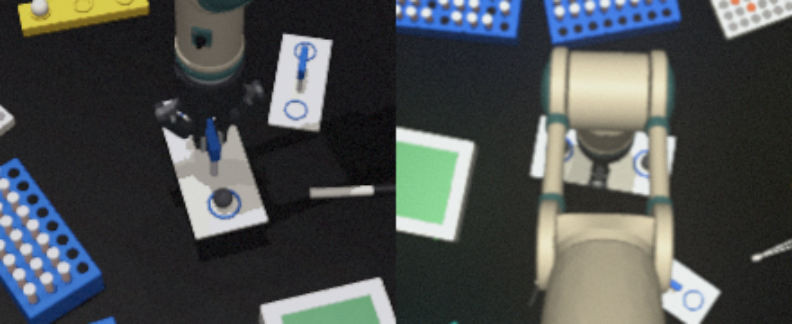

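The tray is up and level. Ball a is in its ring at crop (222,198), and ball b is in its ring in the top view at (647,162). Next I'll carry it to the reader.

Run:
```python
from s1 import *
move_l([521,55.2,239],vel=50); move_l([487.5,334.5,239],vel=60); dwell(1); st("over"); print(observe()["wrist_torque"])
for n in("scene","top"): cv2.imwrite(f"pics/{n}5.png",camera(n))
a=cv2.imread("pics/scene5.png")[240:440,280:500]; b=cv2.imread("pics/top5.png")[140:340,110:330]
cv2.imwrite("pics/m5.png",cv2.resize(np.hstack([a,b]),None,fx=1.8,fy=1.8))
```

```text
over 34.1 [487.5 334.5 239. ] gap 13.3 gf 58.4 [ 0.2 -0.1 -4.7]
[-0.  0. -0.]
```

View pics/m5.png

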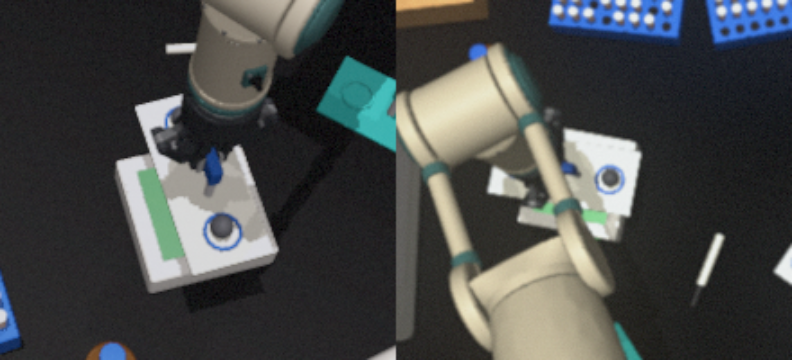

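The tray hangs level over the reader. Ball a is in its ring at crop (222,226) and ball b in its ring at (610,178).

```bash
python3 -c "
from plant import *
print(hand_in())"
```

```text
the job is handed in; nothing more can be done
None
```

I handed the job in after about 34 s of robot time: both steel balls are in the tray's pockets, and the gripper is holding the tray level and still over the reader window with about 8 cm of air; no verdict was returned.

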